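# Set up the jeweller's hammering tray

## Task

Get the bench ready for hammering: move the steel bench block into the fenced tray and push it tight into the corner marked by the green cap, long side along the side rail, touching both rails with no gap, but do not ram it into them. Then take the mandrel from its wooden rest and press it down between the back walls and the orange sprung jaw of the fork clip until it sits fully down in both forks, roughly centred on them, with the jaw sprung back over it. Leave the other tools where they are.

Things in the scene. Friction and masses are not known exactly. Their poses are not given: they have to be found in the camera images.
- block: loose polished steel bench block, 80 x 50 x 18 mm (x, y, z), about 0.55 kg; origin at the centre of its underside, x along its long side. Starts flat on the table.
- tray: fixed tray, floor 200 x 240 mm (x, y) of plywood; origin at the centre of its underside, on the table; floor top 6 mm above it. x points from the open front to the end rail. Its rails are listed as fence.
- fence: the tray's three aluminium rails, same origin and axes as the tray. Inner faces: end rail at x = +94 mm; side rails at y = +114 and -114 mm, from x = -66 to +94 mm. 6 mm thick, tops 30 mm above the table. They are higher than the block: no room for a finger beside a block in the corner.
- green_cap: green disc, 20 mm across, 6 mm thick, on the 32 mm high post outside one far corner of the tray (tray x = +102 mm, y = +122 or -122 mm): marks the corner for the block. Origin at its underside.
- red_cap: red disc, same size, on the post at the other far corner: not this corner.
- mandrel: loose mandrel, 0.25 kg: a straight steel bar 18 mm in diameter along x from x = -70 to +90 mm, with a wooden handle 26 mm in diameter from x = -106 to -70 mm. Origin on its axis. Starts lying level in its rest with the axis 45 mm above the table. Either way round will do in the clip.
- rest: fixed wooden rest 120 x 60 mm, origin at the centre of its underside; the mandrel lies along its x in two open-topped slots at x = +-48 mm (each 14 mm long, 22 mm wide, cheeks up to 46 mm above the table, base between them 12 mm high).
- clip: fixed fork clip on a 130 x 76 x 12 mm base, origin at the centre of its underside. The seated mandrel lies along x at y = 0, axis 60 mm high. Black forks at x = -45 and +45 mm, 14 mm wide, clear between x = -38 and +38: seat floor 51 mm high, back wall's inner face at y = -10 mm, 84 mm high, flared out to 98 mm. Orange jaw on the +y side.
- jaw (a joint): angle (rad) of the clip's sprung orange jaw: 0 = closed, grows as it swings out to clip +y. Two arms at clip x = +-45 mm on one hinge at y = +22 mm, 22 mm high; 8 mm round noses, closed at y = +9.5 mm, 71 mm high, overhang the seat. The mandrel meets them with its axis 80 mm high; some 10 to 25 N push it past, then the jaw snaps back.
- pliers: bystander: pliers with blue handles, 160 mm long along x, 14 mm high; origin under the pivot region
- flux_jar: bystander: amber glass jar, 56 mm across, 70 mm high; origin at the centre of its underside
- hammer: bystander: hammer lying on the table beyond the tray; origin under it, handle towards its -x
- brush: bystander: brush lying on the table; origin under it, handle towards its -x
- snips: bystander: snips with red handles, 160 mm long along x, 14 mm high; origin under the pivot region
Not all that is in view belongs to the job. Of the things like the clip, leave any that is purple; of the rest the smaller one is meant.

How it is judged (in metres and radians):
On the way, in this order (a step that is already met when the one before it is completed fails the run):
1. the block stands flat and tight in the green-capped corner (x of block in the frame of tray above 0.0522 m and angle between the x axis of block and the x axis of tray, either way round below 0.035 rad and angle between block's own z axis and vertical below 0.05 rad and z of block in the frame of tray between 0.004 and 0.009 m and ((y of green_cap in the frame of tray above 0 m and y of block in the frame of tray above 0.0872 m) or (y of green_cap in the frame of tray below 0 m and y of block in the frame of tray below -0.0872 m))), for 0.2 s.
2. the mandrel has been pressed down into both forks and the jaw has closed over it (z of mandrel in the frame of clip between 0.057 and 0.0625 m and y of mandrel in the frame of clip between -0.003 and 0.003 m and x of mandrel in the frame of clip between -0.018 and 0.018 m and angle between the x axis of mandrel and the x axis of clip, either way round below 0.05 rad and value of joint jaw below 0.03 rad), for 0.2 s.
At the end, for the whole second after the job is handed in: Block flat in the green-capped corner, long side along the side rail, within 1.8 mm of both rails and 2 degrees of square; mandrel in both forks (axis 57-62.5 mm high, within 3 mm and 3 degrees of the seat line, origin within 18 mm of midway), jaw closed (< 0.03 rad); both still (all of step 1 and all of step 2 and linear speed of each of block, mandrel below 0.01 m/s); the robot touches nothing.
It fails at once if the block was rammed into the rails (more than 50 N) (contact force between block and fence above 50 N).
It fails at once if another tool was disturbed (moved more than 20 mm) (distance of any of pliers, flux_jar, hammer, brush, snips from where it was at the start of the episode above 0.02 m).
It also fails if it takes over 69 s, if anything falls off the work surface, if the arm or the gripper's body presses on something with over 40 N, if the wrist force passes 120 N, or if a joint passes its speed limit or range.

## Robot

A 6-joint arm with a two-finger parallel gripper is mounted at the origin on the work surface. World frame = base frame: x ahead of the robot, y to its left, z up, the work surface at z = 0. Lengths are in mm, angles in rad, forces in N, time in s.
With the tool pointing down it reaches from about 250 to 775 mm from the base axis. Payload 4 kg.
Tool frame: the origin (TCP) lies at the very end of the fingers, on their centre line; the grasp point (between the pads) lies 19 mm behind it; z points along the fingers, y is the line along which they close (so a half turn about z gives the same grasp; the last joint's range is limited). The gripper opens to 85 mm and grips with 20 to 120 N. Pads are 22 mm wide; open, the fingers measure 114 mm over their backs; the gripper's body (76 mm by 85 mm) begins 54 mm behind the grasp point. The pads swing forward as they close: fully open they stand 13 mm farther back than shut.
Start: joints at [-1.22, 0.087, 1.371, -0, 1.684, -0.103], TCP at [241.112, -494.354, 203.041] pointing down, gripper open.
Joint ranges: [-3.1, 3.1], [-0.76, 2.03], [0.27, 2.55], [-1.08, 4.22], [0.17, 2.65], [-2.57, 2.57]. Speed limits (rad/s): [2.79, 2.79, 3.14, 3.14, 3.14, 3.14].

## Interface

Orientations are given as [roll, pitch, yaw] about the fixed x, y, z axes, in that order (R = Rz(yaw) Ry(pitch) Rx(roll)).
In Python, from rig import status, viewer, env gives the robot as it stands. The module is installed in compiled form; this text tells all that it offers.
- The arm moves only by the tool servo_tool, never from a script. Its argument "moves" is a list of rows, each an object with "slide": the shift along the tool's x, y, z in cm, a list of three; "turn": the turn about the tool's z in rad; "grip": the closure, from 0 (fully open) to 1 (shut). In form: [{"slide": [x, y, z], "turn": turn, "grip": grip}, ...]. A call has 1 to 12 rows; each row is the pose to reach, as a shift and turn from the pose commanded when the call began, along the tool's axes at that moment; what a row does not reach only later rows make up. A row lasts 1/8 s, in which the tool goes at most 62.5 mm and 10.7 degrees, less where a joint would pass 70% of its speed; a pose out of reach is approached as far as the arm can. A call with a gripper value outside its range is refused whole. The fingers move at their own pace and stop on an object; the grip force is fixed at half the most. Time passes only in rows, so rows that repeat a pose let the fingers close. It gives the time, the measured TCP pose, the force, the opening and the grip force at its end, in the units of the state.
- status.observe(): the state, without advancing time (a new reading comes with each control period).
- viewer.camera(name): name is "scene" or "top"; returns (picture, depth): 420x560x3 uint8, red, green, blue; 420x560 float32, mm along the optical axis (not along the pixel's ray), 0 where there is no reading.
- viewer.camera_params(name): a dict with "camera_matrix" (3x3 intrinsics, pixels), "extrinsics" (4x4, takes a point from camera to world coordinates). Camera axes: x right, y down, z forward; pixel columns grow to the right and rows downward; lengths in mm; the calibration is good to about 2 mm. A picture is of the moment at which its call begins. camera_params takes no time and is no camera call.
- env.job_done(): hands the job in; it is judged then, once.
The state is a dict: "time": time; "q": joint angles; "qvel": joint speeds; "joint_efforts": joint torques, N m; "tool_pos": TCP position; "tool_rot": TCP orientation; "wrist_force": force on the tool from outside, world axes, zero at the start; "ft_torque": the same for the moment, N m; "gripper_width": finger opening in mm; "finger_force": force on a finger pad.
Only numpy, scipy, OpenCV 4.12 (cv2) and the standard library are available. Lean on these libraries where they do the work, as an engineer would, in place of code of your own. Each camera call takes 0.05 s, during which the arm holds its last target. There are 200 camera calls.

## Working session

There is one attempt and no reset: what is moved stays moved. The work goes in short steps, Python scripts to look and compute and a tool call to move; the robot and the scene stay as the last step left them, time stands still between calls to the robot, and variables do not carry over. Pictures are saved under pics/ and viewed, at most 10 in all, crops included, and the job is handed in when it is done.

Besides the shell and the picture viewer there is one more tool, called after "Call:" by a JSON object that holds its "op" and its "data", one argument or row to a line. servo_tool: Moves the arm, as the interface text tells. Its arguments: {"type":"object","properties":{"moves":{"type":"array","items":{"type":"object","properties":{"slide":{"type":"array","items":{"type":"number"}},"turn":{"type":"number"},"grip":{"type":"number"}}}}},"required":["moves"]}

```bash
mkdir -p pics; cat > h.py <<'E'
import numpy as np, cv2
from rig import status, viewer, env
def snap(n,tag):
    im,d=viewer.camera(n); cv2.imwrite(f'pics/{tag}.png',cv2.cvtColor(im,cv2.COLOR_RGB2BGR)); np.save(f'pics/{tag}.npy',d); return im,d
def cam(n):
    p=viewer.camera_params(n); return np.array(p['camera_matrix']),np.array(p['extrinsics'])
def cloud(n,d):
    K,E=cam(n); v,u=np.indices(d.shape); P=np.stack([(u-K[0,2])/K[0,0]*d,(v-K[1,2])/K[1,1]*d,d],-1)
    return P@E[:3,:3].T+E[:3,3]
def atz(n,u,v,z):
    K,E=cam(n); r=E[:3,:3]@np.linalg.solve(K,[u,v,1]); t=(z-E[2,3])/r[2]; return E[:3,3]+t*r
E
python3 - <<'E'
from h import *
print(status.observe())
for n in('top','scene'):
    im,d=snap(n,n+'0'); K,E=cam(n); print(K,E)
E
```

```text
{'time': 0.0, 'q': array([-1.22008944e+00,  8.79782667e-02,  1.37230428e+00, -1.08717377e-05,
        1.68360969e+00, -1.03098764e-01]), 'qvel': array([-0.00170662,  0.00047524, -0.00064434,  0.00048453, -0.00152588,
        0.00108306]), 'joint_efforts': array([ 4.74025328e-04, -3.51865733e+01, -3.13268101e+01, -9.70527799e-05,
        1.08959083e-02, -7.15566017e-06]), 'tool_pos': array([ 240.90644631, -493.7869489 ,  201.80112096]), 'tool_rot': array([-3.13930417e+00, -2.25916103e-04,  4.53804176e-01]), 'wrist_force': array([-0.83157283, -1.49781776, -0.01123666]), 'ft_torque': array([-0.021122  , -0.04541258,  0.01924224]), 'finger_force': 0.0, 'gripper_width': 85.50159934526523}
[[390.11814242   0.         283.90094708]
 [  0.         390.11814242 211.05507652]
 [  0.           0.           1.        ]] [[-4.14987067e-02 -9.77456549e-01  2.07018243e-01  2.89623045e+02]
 [-9.99128434e-01  4.15304699e-02 -4.19435555e-03  3.87602337e+01]
 [-4.49776459e-03 -2.07011873e-01 -9.78328091e-01  9.83613693e+02]
 [ 0.00000000e+00  0.00000000e+00  0.00000000e+00  1.00000000e+00]]
[[410.53492545   0.         269.63736213]
 [  0.         410.53492545 204.79689149]
 [  0.           0.           1.        ]] [[-6.94472331e-01  4.67288279e-01 -5.47128728e-01  1.01066823e+03]
 [ 7.19162362e-01  4.26845307e-01 -5.48277832e-01  5.49055640e+02]
 [-2.26644751e-02 -7.74238173e-01 -6.32488398e-01  6.49058334e+02]
 [ 0.00000000e+00  0.00000000e+00  0.00000000e+00  1.00000000e+00]]
```

View pics/top0.png

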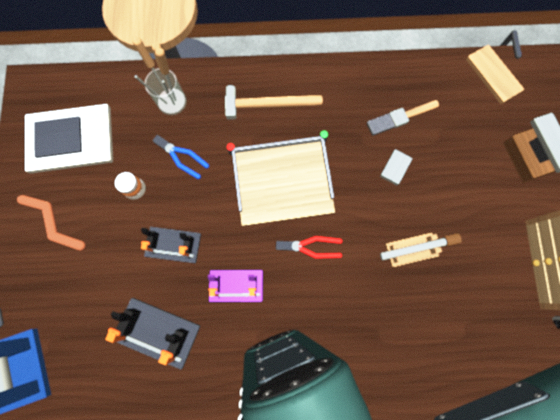

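View pics/scene0.png

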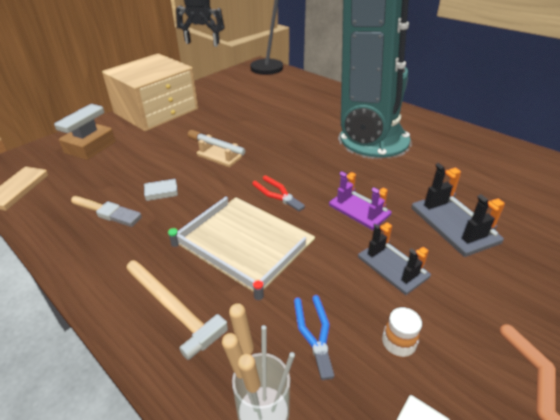

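In the top view, the candidates for the clip are the dark one at (170,244), the purple one at (236,286) and the big dark one at (152,332). The smaller non-purple one, at (170,244), fits the description. The block is at (397,167), the mandrel at (420,248) with its handle to the right, and the green cap at (324,134).

```bash
python3 - <<'E'
from h import *
im=cv2.imread('pics/top0.png'); d=np.load('pics/top0.npy'); P=cloud('top',d)
def rect(name,x0,x1,y0,y1,zlo,zhi):
    m=np.zeros(d.shape,bool); m[y0:y1,x0:x1]=1
    m&=(P[...,2]>zlo)&(P[...,2]<zhi); q=P[m]
    c,s,a=cv2.minAreaRect(q[:,:2].astype(np.float32)); print(name,m.sum(),np.round(c,1),np.round(s,1),round(a,1),'z',np.round(np.median(q[:,2]),1))
rect('block',375,420,145,190,10,30)
rect('traytop',225,345,130,228,3,12)
rect('rails',225,345,130,215,20,40)
rect('greencap',315,335,125,142,30,50)
rect('redcap',222,242,138,155,30,50)
rect('clipbase',130,215,215,270,7,18)
rect('clipup',130,215,215,270,30,120)
rect('mandrel',375,470,225,275,46,70)
rect('restbase',375,470,225,275,7,18)
for k,(n,z) in {'t':('top',0)}.items(): pass
a=cv2.resize(im[215:275,125:225],None,fx=7.5,fy=7.5,interpolation=cv2.INTER_CUBIC)
b=cv2.resize(im[135:275,370:470],None,fx=4,fy=4,interpolation=cv2.INTER_CUBIC)
cv2.imwrite('pics/cropA.png',a[:450])
s=cv2.imread('pics/scene0.png')
c=cv2.resize(s[210:300,345:445],None,fx=4,fy=4,interpolation=cv2.INTER_CUBIC)
o=np.zeros((560,800,3),np.uint8); o[:,:400]=b; o[:360,400:]=c; cv2.imwrite('pics/cropB.png',o)
E
```

```text
block 582 [ 599.8 -261. ] [50.1 81.8] 57.7 z 16.3
traytop 5378 [588.3  30.9] [315.6 263.1] 86.9 z 5.0
rails 724 [598.   37.1] [177.5 263.5] 6.0 z 28.3
greencap 52 [684.6 -71.1] [18.2 29.6] 42.5 z 36.2
redcap 53 [662.3 163. ] [26.4 19.9] 55.9 z 35.9
clipbase 1028 [421.3 319.1] [131.   76.1] 80.2 z 10.9
clipup 457 [418.7 319.5] [108.   52.2] 80.0 z 59.8
mandrel 631 [ 385.6 -288. ] [ 41.9 196.9] 10.5 z 51.4
restbase 625 [ 383.6 -279.9] [ 60.  120.8] 10.9 z 10.5
```

View pics/cropA.png

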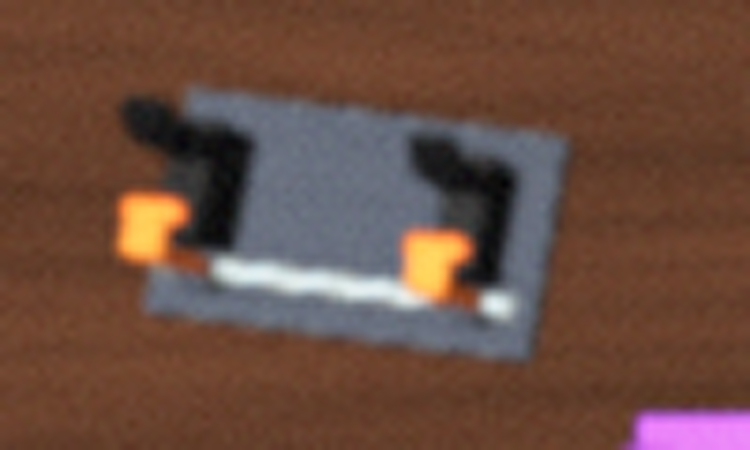

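View pics/cropB.png

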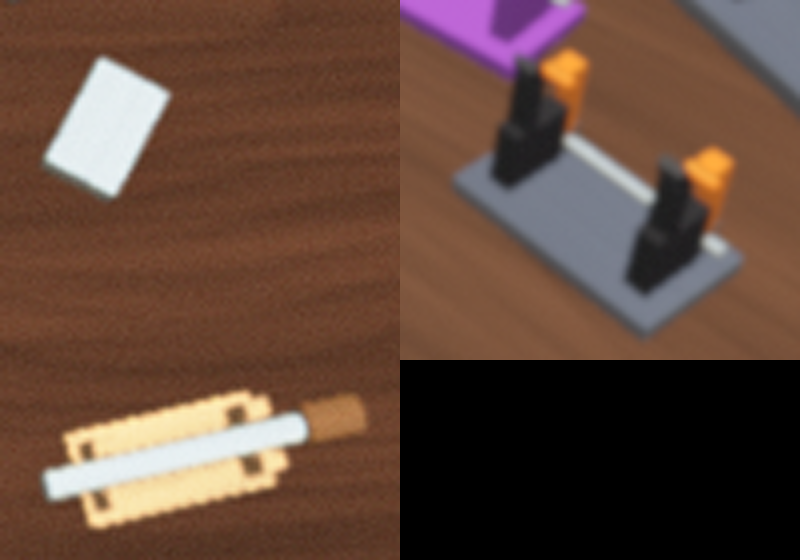

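```bash
python3 - <<'E'
from h import *
def q(n,lo,hi,zl,zh):
    P=cloud(n,np.load(f'pics/{n}0.npy')).reshape(-1,3); m=((P>[*lo,zl])&(P<[*hi,zh])).all(1); return P[m]
def rect(t,p):
    c,s,a=cv2.minAreaRect(p[:,:2].astype(np.float32)); print(t,len(p),np.round(c,1),np.round(s,1),round(a,1),'z',np.round(np.median(p[:,2]),1))
for n in('top','scene'):
    print(n)
    rect('block',q(n,(540,-320),(660,-200),13,25)); rect('fence+caps',q(n,(480,-110),(720,190),22,45))
    rect('clip',q(n,(370,240),(470,400),8,14)); rect('rest',q(n,(330,-350),(440,-210),8,14))
    m=q(n,(330,-420),(440,-160),48.5,70); rect('mandrel',m)
    c=m[:,:2].mean(0); u=np.linalg.svd(m[:,:2]-c,full_matrices=0)[2][0]; u*=np.sign(u[1]); t=(m[:,:2]-c)@u
    print(c,np.degrees(np.arctan2(u[1],u[0])),'ends',c+u*t.max(),c+u*t.min(),t.max()-t.min())
    hi=q(n,(330,240),(520,400),70,120); rect('cliptops',hi)
    # bystanders heights nearby path
    for t,lo,hi2 in(('purple',(290,90),(370,260)),('snips',(380,-120),(470,80))):
        rect(t,q(n,lo,hi2,6,120))
E
```

```text
top
block 560 [ 599.8 -261. ] [50.1 81.8] 57.7 z 16.4
fence+caps 683 [598.4  37.1] [176.8 263.5] 6.0 z 28.5
clip 927 [421.3 318.8] [130.2  76. ] 80.1 z 10.8
rest 554 [ 383.5 -280. ] [ 59.7 120.8] 10.6 z 10.6
mandrel 534 [ 379.6 -289.2] [ 31.  196.1] 12.8 z 51.9
[ 386.3559685  -295.54475908] 100.82925292840567 ends [ 366.44682991 -191.46612564] [ 403.34704614 -384.36869957] 196.4001756347219
cliptops 205 [420.8 319.2] [108.   47.4] 80.3 z 76.6
purple 1333 [320.2 162.3] [129.   61.2] 88.8 z 12.1
snips 542 [413.5 -24.2] [163.8  64.7] 77.1 z 11.1
scene
block 373 [ 601.3 -263. ] [56.9 77.3] 57.0 z 16.8
fence+caps 1032 [601.3  36.6] [178.  263.7] 5.7 z 28.5
clip 1159 [423.6 318.2] [130.6  78.5] 80.6 z 11.0
rest 317 [ 387.8 -280.9] [ 60.  120.5] 10.5 z 10.8
mandrel 222 [ 390.3 -287.6] [ 23.2 194.5] 9.6 z 51.6
[ 390.87696461 -293.25177419] 101.74076995420475 ends [ 369.93028797 -192.4653101 ] [ 409.54916669 -383.09443783] 194.70264478835446
cliptops 308 [422.9 319.1] [107.3  47.1] 79.8 z 76.1
purple 1583 [321.8 160.6] [132.  67.] 87.7 z 19.7
snips 423 [406. -24.] [167.4  51.6] 89.9 z 11.1
```

Call:
{"op": "servo_tool", "data": {
  "moves": [
    {"slide": [42.5, -5.2, 5], "turn": 1.021, "grip": 0},
    {"slide": [42.5, -5.2, 5], "turn": 1.021, "grip": 0},
    {"slide": [42.5, -5.2, 5], "turn": 1.021, "grip": 0},
    {"slide": [42.5, -5.2, 5], "turn": 1.021, "grip": 0},
    {"slide": [42.5, -5.2, 5], "turn": 1.021, "grip": 0},
    {"slide": [42.5, -5.2, 5], "turn": 1.021, "grip": 0},
    {"slide": [42.5, -5.2, 5], "turn": 1.021, "grip": 0},
    {"slide": [42.5, -5.2, 14], "turn": 1.021, "grip": 0},
    {"slide": [42.5, -5.2, 14], "turn": 1.021, "grip": 0},
    {"slide": [42.5, -5.2, 14], "turn": 1.021, "grip": 0}
  ]
}}

```text
time: 1.35
tool_pos: [597.8, -259.3, 58.0]
tool_rot: [3.141, 0.01, -0.566]
wrist_force: [-0.4, -0.6, 0.3]
gripper_width: 85.3
finger_force: 0.0
```

Call:
{"op": "servo_tool", "data": {
  "moves": [
    {"slide": [0.35, 0.04, 3], "turn": 0, "grip": 0},
    {"slide": [0.35, 0.04, 5.4], "turn": 0, "grip": 0},
    {"slide": [0.35, 0.04, 5.4], "turn": 0, "grip": 0}
  ]
}}

```text
time: 1.72
tool_pos: [602.0, -263.7, 8.6]
tool_rot: [3.141, 0.002, -0.568]
wrist_force: [1.2, 0.8, 0.1]
gripper_width: 85.1
finger_force: 0.0
```

```bash
python3 - <<'E'
from h import *
s=status.observe(); print(s['tool_pos'],s['tool_rot'],s['wrist_force'])
snap('top','t1'); snap('scene','s1')
a=cv2.imread('pics/t1.png')[120:220,340:460]; b=cv2.imread('pics/s1.png')[120:220,100:220]
cv2.imwrite('pics/c1.png',np.hstack([cv2.resize(x,(400,333),interpolation=cv2.INTER_CUBIC) for x in(a,b)]))
E
```

```text
[ 602.03855343 -263.72834227    8.60094998] [ 3.14126764e+00  2.18767262e-03 -5.67998694e-01] [1.24012826 0.84877327 0.08004329]
```

View pics/c1.png

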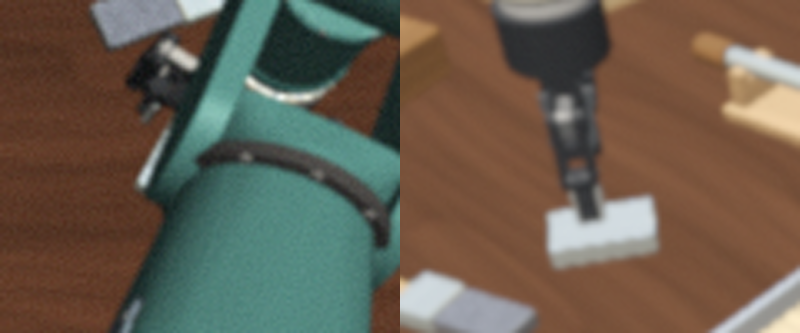

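Call:
{"op": "servo_tool", "data": {
  "moves": [
    {"slide": [-0.2, 0, 0.7], "turn": 0, "grip": 0},
    {"slide": [-0.2, 0, 0.7], "turn": 0, "grip": 1},
    {"slide": [-0.2, 0, 0.7], "turn": 0, "grip": 1},
    {"slide": [-0.2, 0, 0.7], "turn": 0, "grip": 1},
    {"slide": [-0.2, 0, 0.7], "turn": 0, "grip": 1},
    {"slide": [-0.2, 0, 0.7], "turn": 0, "grip": 1}
  ]
}}

```text
time: 2.58
tool_pos: [601.4, -262.5, 2.1]
tool_rot: [3.142, -0.0, -0.567]
wrist_force: [-0.7, -0.2, -0.2]
gripper_width: -0.0
finger_force: 0.0
```

```bash
python3 - <<'E'
from h import *
im,d=snap('scene','s2')
a=cv2.imread('pics/s2.png')[90:250,60:260]
cv2.imwrite('pics/c2.png',cv2.resize(a,(750,600),interpolation=cv2.INTER_CUBIC))
E
```

```text
(no output)
```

View pics/c2.png

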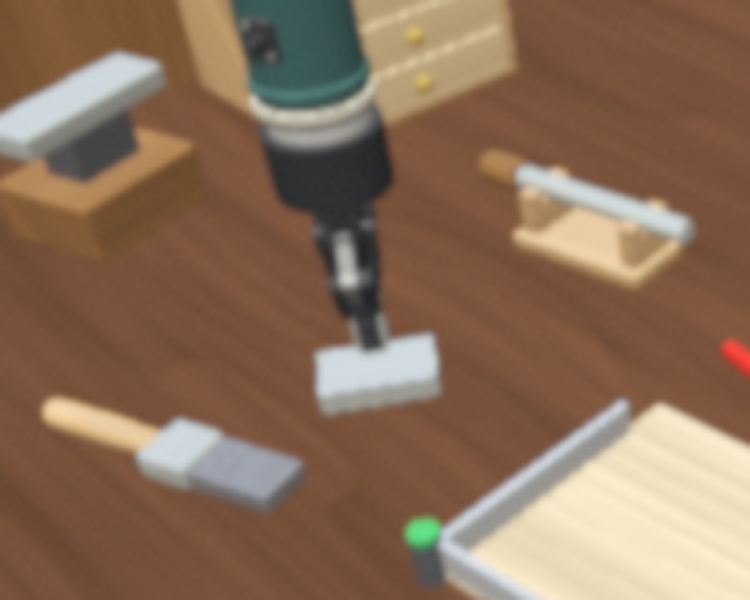

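```bash
python3 - <<'E'
from h import *
c=np.array([601,-262]); t=-0.567
ux=np.array([np.cos(t),np.sin(t)]); uy=np.array([np.sin(t),-np.cos(t)])
for n,f in(('scene','scene0'),('scene','s1'),('scene','s2'),('top','t1')):
    P=cloud(n,np.load(f'pics/{f}.npy')).reshape(-1,3); L=np.c_[(P[:,:2]-c)@ux,(P[:,:2]-c)@uy,P[:,2]]
    m=(np.abs(L[:,0])<70)&(np.abs(L[:,1])<70); L=L[m]
    b=L[(L[:,2]>13)&(L[:,2]<19)]; print(f,'blocktop',len(b),b[:,:2].min(0).round(),b[:,:2].max(0).round(), cv2.minAreaRect(b[:,:2].astype(np.float32)))
    for z in range(20,90,10):
        q=L[(L[:,2]>z)&(L[:,2]<z+10)]
        if len(q): print(z,len(q),q[:,:2].min(0).round(),q[:,:2].max(0).round())
E
```

```text
scene0 blocktop 357 [-38. -28.] [40. 29.] ((0.7974662780761719, 0.7357864379882812), (77.33419036865234, 56.92682647705078), 0.4919367730617523)
20 1 [-34. -21.] [-34. -21.]
s1 blocktop 322 [-38. -28.] [40. 27.] ((0.8244705200195312, -0.49758338928222656), (55.524658203125, 78.23709106445312), 89.7567138671875)
20 1 [-28.   7.] [-28.   7.]
50 21 [ -8. -52.] [12. 47.]
60 37 [ -8. -56.] [13. 53.]
70 36 [ -8. -57.] [13. 43.]
80 15 [ -8. -57.] [ 12. -46.]
s2 blocktop 335 [-39. -28.] [39. 26.] ((0.6038932800292969, -0.9340686798095703), (53.83296585083008, 78.05644989013672), 89.17598724365234)
20 2 [ 7. -4.] [36.  6.]
30 23 [-11. -12.] [11.  6.]
40 29 [-11. -15.] [11.  6.]
50 31 [-11. -14.] [11. -3.]
60 13 [-12. -16.] [10.  8.]
70 13 [-13. -33.] [12.  9.]
80 22 [-13. -38.] [11. -6.]
t1 blocktop 25 [-41. -25.] [ 11. -20.] ((-14.950764656066895, -22.963680267333984), (4.385008335113525, 52.06633758544922), 89.16559600830078)
50 5 [-13. -53.] [ -8. -43.]
60 9 [-12. -55.] [ -5. -43.]
70 11 [-13. -55.] [ -8. -42.]
80 5 [-13. -46.] [  6. -42.]
```

```bash
python3 - <<'E'
from h import *
d=np.load('pics/s2.npy');d0=np.load('pics/scene0.npy');P=cloud('scene',d); m=(abs(d-d0)>8)&(d>0)&(P[...,2]<45)&(np.hypot(P[...,0]-601,P[...,1]+262)<60)
for v,u in np.argwhere(m): print(u,v,P[v,u].round(),end=' ')
s=status.observe(); print(s['tool_pos'],s['q'])
im=cv2.imread('pics/s2.png')[165:205,140:180]; cv2.imwrite('pics/c3.png',cv2.resize(im,(600,600),interpolation=cv2.INTER_NEAREST))
E
```

```text
162 178 [ 595. -254.   44.] 163 178 [ 589. -262.   37.] 154 179 [ 612. -265.   45.] 162 179 [ 596. -253.   42.] 163 179 [ 591. -259.   36.] 154 180 [ 614. -263.   43.] 155 180 [ 611. -262.   43.] 157 180 [ 609. -256.   44.] 159 180 [ 605. -253.   43.] 160 180 [ 604. -251.   44.] 162 180 [ 596. -256.   37.] 163 180 [ 594. -253.   38.] 167 180 [ 573. -273.   16.] 155 181 [ 612. -262.   40.] 156 181 [ 612. -257.   42.] 157 181 [ 611. -254.   43.] 158 181 [ 609. -253.   42.] 159 181 [ 606. -253.   41.] 160 181 [ 606. -248.   43.] 161 181 [ 602. -251.   40.] 162 181 [ 597. -254.   36.] 163 181 [ 595. -253.   35.] 155 182 [ 613. -262.   37.] 156 182 [ 614. -254.   41.] 157 182 [ 611. -254.   40.] 158 182 [ 608. -254.   38.] 159 182 [ 607. -251.   39.] 160 182 [ 605. -251.   38.] 161 182 [ 602. -252.   36.] 162 182 [ 598. -253.   34.] 163 182 [ 597. -251.   34.] 155 183 [ 613. -263.   33.] 156 183 [ 610. -263.   32.] 157 183 [ 610. -257.   35.] 158 183 [ 606. -261.   31.] 159 183 [ 605. -257.   32.] 160 183 [ 602. -257.   31.] 161 183 [ 602. -253.   32.] 162 183 [ 599. -254.   30.] 156 184 [ 602. -280.   16.] 157 184 [ 608. -262.   28.] 155 187 [ 613. -269.   17.] 139 192 [ 643. -304.    0.] 174 197 [ 590. -223.   -4.] 173 198 [ 598. -215.    1.] 149 201 [ 647. -250.    2.] 171 202 [ 611. -205.    2.] [ 601.37142488 -262.46042953    2.0181352 ] [-4.97844019e-01  4.29936631e-01  1.35715992e+00 -7.86496891e-05
  1.35445105e+00  1.64018180e+00]
```

View pics/c3.png

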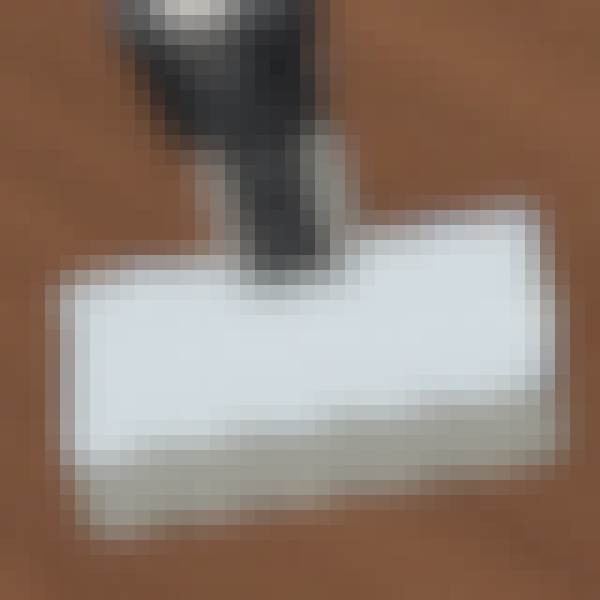

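Shut fingers show their tips at about z = 30 mm, while the reported TCP is 2 mm. The real tips are therefore roughly 28 mm higher than reported. I'll touch off gently on the block top, known to be 18 mm, to calibrate.

Call:
{"op": "servo_tool", "data": {
  "moves": [
    {"slide": [0, 0, 0.7], "turn": 0, "grip": 1},
    {"slide": [0, 0, 0.9], "turn": 0, "grip": 1},
    {"slide": [0, 0, 0.9], "turn": 0, "grip": 1}
  ]
}}

```text
time: 3.0
tool_pos: [601.0, -262.3, -7.7]
tool_rot: [3.141, 0.001, -0.567]
wrist_force: [-0.0, 0.1, 0.1]
gripper_width: -0.2
finger_force: 0.0
```

Call:
{"op": "servo_tool", "data": {
  "moves": [
    {"slide": [0, 0, 0.2], "turn": 0, "grip": 1},
    {"slide": [0, 0, 0.2], "turn": 0, "grip": 1}
  ]
}}

```text
time: 3.25
tool_pos: [601.3, -262.4, -9.1]
tool_rot: [3.142, 0.0, -0.567]
wrist_force: [1.0, 0.9, -0.4]
gripper_width: -0.0
finger_force: 0.0
```

Call:
{"op": "servo_tool", "data": {
  "moves": [
    {"slide": [0, 0, 0.2], "turn": 0, "grip": 1},
    {"slide": [0, 0, 0.2], "turn": 0, "grip": 1}
  ]
}}

```text
time: 3.5
tool_pos: [601.7, -262.6, -10.2]
tool_rot: [-3.142, -0.001, -0.567]
wrist_force: [-0.4, 0.3, 3.5]
gripper_width: 0.1
finger_force: 1.5
```

Call:
{"op": "servo_tool", "data": {
  "moves": [
    {"slide": [0, 0, -1.5], "turn": 0, "grip": 1},
    {"slide": [0, 0, -3], "turn": 0, "grip": 0},
    {"slide": [0, 0, -3], "turn": 0, "grip": 0},
    {"slide": [0, 0, -3], "turn": 0, "grip": 0},
    {"slide": [0, 0, -3], "turn": 0, "grip": 0},
    {"slide": [0, 0, -3], "turn": 0, "grip": 0},
    {"slide": [0, 0, 0], "turn": 0, "grip": 0},
    {"slide": [0, 0, 1.6], "turn": 0, "grip": 0},
    {"slide": [0, 0, 1.6], "turn": 0, "grip": 0}
  ]
}}

```text
time: 4.62
tool_pos: [599.6, -261.6, -29.5]
tool_rot: [3.141, 0.005, -0.567]
wrist_force: [-0.2, -0.1, 0.7]
gripper_width: 85.3
finger_force: 0.0
```

Call:
{"op": "servo_tool", "data": {
  "moves": [
    {"slide": [0, 0, 0], "turn": 0, "grip": 1},
    {"slide": [0, 0, 0], "turn": 0, "grip": 1},
    {"slide": [0, 0, 0], "turn": 0, "grip": 1},
    {"slide": [0, 0, 0], "turn": 0, "grip": 1}
  ]
}}

```text
time: 5.12
tool_pos: [602.6, -263.0, -25.1]
tool_rot: [-3.141, -0.004, -0.567]
wrist_force: [0.8, 0.3, 5.3]
gripper_width: 48.7
finger_force: 66.5
```

Call:
{"op": "servo_tool", "data": {
  "moves": [
    {"slide": [0, 0, -3], "turn": 0, "grip": 1},
    {"slide": [0, 0, -6], "turn": 0, "grip": 1},
    {"slide": [-13.35, -21.72, -6], "turn": -0.67, "grip": 1},
    {"slide": [-13.35, -21.72, -6], "turn": -0.67, "grip": 1},
    {"slide": [-13.35, -21.72, -6], "turn": -0.67, "grip": 1},
    {"slide": [-13.35, -21.72, -6], "turn": -0.67, "grip": 1},
    {"slide": [-13.35, -21.72, -6], "turn": -0.67, "grip": 1},
    {"slide": [-13.35, -21.72, -6], "turn": -0.67, "grip": 1},
    {"slide": [-13.35, -21.72, -5], "turn": -0.67, "grip": 1},
    {"slide": [-13.35, -21.72, -3], "turn": -0.67, "grip": 1},
    {"slide": [-13.35, -21.72, -1.5], "turn": -0.67, "grip": 1},
    {"slide": [-13.35, -21.72, -1.5], "turn": -0.67, "grip": 1}
  ]
}}

```text
time: 6.62
tool_pos: [603.4, -8.4, -14.7]
tool_rot: [-3.141, 0.005, 0.101]
wrist_force: [-0.7, -1.1, -5.2]
gripper_width: 48.3
finger_force: 65.4
```

```bash
python3 - <<'E'
from h import *
im,d=snap('scene','s3')
P=cloud('scene',d); print(status.observe()['tool_pos'])
cv2.imwrite('pics/c4.png',cv2.resize(cv2.imread('pics/s3.png')[150:300,130:330],(800,600),interpolation=cv2.INTER_CUBIC))
E
```

```text
[604.59937612  -8.27329967 -13.25359114]
```

View pics/c4.png

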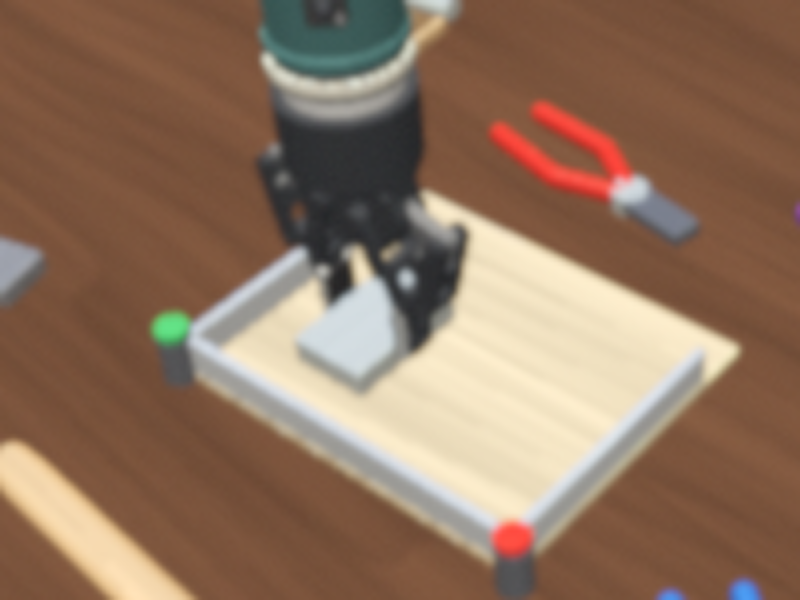

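Call:
{"op": "servo_tool", "data": {
  "moves": [
    {"slide": [0, 0, 0.4], "turn": 0, "grip": 1},
    {"slide": [0, 0, 0.8], "turn": 0, "grip": 1},
    {"slide": [0, 0, 0.8], "turn": 0, "grip": 1}
  ]
}}

```text
time: 7.05
tool_pos: [606.3, -7.7, -19.0]
tool_rot: [3.141, -0.002, 0.103]
wrist_force: [0.1, -0.2, -2.4]
gripper_width: 48.3
finger_force: 65.8
```

Call:
{"op": "servo_tool", "data": {
  "moves": [
    {"slide": [0, 0, 0], "turn": 0, "grip": 0.2},
    {"slide": [0, 0, 0], "turn": 0, "grip": 0.2},
    {"slide": [0, 0, 0], "turn": 0, "grip": 0.2},
    {"slide": [0, 0, -3], "turn": 0, "grip": 0.2},
    {"slide": [0, 0, -5], "turn": 0, "grip": 0.2},
    {"slide": [0, 0, -5], "turn": 0, "grip": 1}
  ]
}}

```text
time: 7.8
tool_pos: [607.4, -7.7, 32.5]
tool_rot: [3.14, -0.005, 0.103]
wrist_force: [0.6, -0.2, -0.8]
gripper_width: 51.5
finger_force: 0.0
```

Call:
{"op": "servo_tool", "data": {
  "moves": [
    {"slide": [0, -4.7, 0], "turn": 0, "grip": 1},
    {"slide": [0, -4.7, 0], "turn": 0, "grip": 1},
    {"slide": [0, -4.7, 3.5], "turn": 0, "grip": 1},
    {"slide": [0, -4.7, 4.8], "turn": 0, "grip": 1},
    {"slide": [0, -4.7, 4.8], "turn": 0, "grip": 1},
    {"slide": [0, -3.8, 4.8], "turn": 0, "grip": 1},
    {"slide": [0, -3.0, 4.8], "turn": 0, "grip": 1},
    {"slide": [0, -2.2, 4.8], "turn": 0, "grip": 1},
    {"slide": [0, -1.4, 4.8], "turn": 0, "grip": 1},
    {"slide": [0, -0.8, 4.8], "turn": 0, "grip": 1},
    {"slide": [0, -0.8, 4.8], "turn": 0, "grip": 1}
  ]
}}

```text
time: 9.18
tool_pos: [605.0, -0.7, -17.7]
tool_rot: [3.14, -0.001, 0.102]
wrist_force: [0.9, 0.5, 0.5]
gripper_width: -0.2
finger_force: 0.2
```

```bash
cat > blk.py <<'E'
from h import *
import sys
def blk(n,d):
    # block top in tray frame: points z 20-25.5 (bias -1.5) inside rails
    P=cloud(n,d).reshape(-1,3); a=np.radians(5.9); R=np.array([[np.cos(a),-np.sin(a)],[np.sin(a),np.cos(a)]])
    L=(P[:,:2]-[576.9,34.5])@R; m=(P[:,2]>16)&(P[:,2]<27)&(L[:,0]>-60)&(L[:,0]<93)&(L[:,1]>-113)&(L[:,1]<40)
    c,s,an=cv2.minAreaRect(L[m].astype(np.float32)); print(n,m.sum(),np.round(c,1),np.round(s,1),round(an,1))
if __name__=='__main__':
    for n in('scene','top'):
        im,d=snap(n,n+sys.argv[1]); blk(n,d)
    s=status.observe(); print(s['tool_pos'],s['wrist_force'])
E
python3 blk.py p1
```

```text
scene 423 [ 40.7 -69. ] [85.8 58.3] 80.5
top 97 [ 58.9 -47.4] [112.4  86.1] 80.7
[ 6.04684992e+02 -4.88167343e-01 -1.80487725e+01] [ 0.75768923  0.15535109 -0.17969295]
```

Call:
{"op": "servo_tool", "data": {
  "moves": [
    {"slide": [0, 0.4, 0], "turn": 0, "grip": 1},
    {"slide": [0, 0.7, 0], "turn": 0, "grip": 1},
    {"slide": [0, 0.8, 0], "turn": 0, "grip": 1},
    {"slide": [0, 0.8, 0], "turn": 0, "grip": 1}
  ]
}}

```text
time: 9.78
tool_pos: [605.4, -7.6, -18.1]
tool_rot: [3.142, 0.0, 0.103]
wrist_force: [-0.4, 2.8, -0.1]
gripper_width: 0.2
finger_force: 1.2
```

Call:
{"op": "servo_tool", "data": {
  "moves": [
    {"slide": [0, 0.1, 0], "turn": 0, "grip": 1},
    {"slide": [0, 0.2, 0], "turn": 0, "grip": 1},
    {"slide": [0, 0.2, 0], "turn": 0, "grip": 1}
  ]
}}

```text
time: 10.15
tool_pos: [605.6, -9.7, -18.1]
tool_rot: [3.141, 0.0, 0.103]
wrist_force: [-0.1, 2.8, -0.7]
gripper_width: 0.0
finger_force: 1.1
```

Call:
{"op": "servo_tool", "data": {
  "moves": [
    {"slide": [0, 0.1, 0], "turn": 0, "grip": 1},
    {"slide": [0, 0.2, 0], "turn": 0, "grip": 1},
    {"slide": [0, 0.2, 0], "turn": 0, "grip": 1}
  ]
}}

```text
time: 10.52
tool_pos: [605.8, -11.8, -18.1]
tool_rot: [3.141, 0.0, 0.103]
wrist_force: [0.3, 2.6, -0.3]
gripper_width: 0.1
finger_force: 0.9
```

Call:
{"op": "servo_tool", "data": {
  "moves": [
    {"slide": [0, 0.1, 0], "turn": 0, "grip": 1},
    {"slide": [0, 0.2, 0], "turn": 0, "grip": 1},
    {"slide": [0, 0.2, 0], "turn": 0, "grip": 1}
  ]
}}

```text
time: 10.9
tool_pos: [606.1, -13.6, -18.1]
tool_rot: [3.142, -0.0, 0.103]
wrist_force: [0.3, 2.3, -1.4]
gripper_width: -0.1
finger_force: 1.1
```

Call:
{"op": "servo_tool", "data": {
  "moves": [
    {"slide": [0, 0.1, 0], "turn": 0, "grip": 1},
    {"slide": [0, 0.2, 0], "turn": 0, "grip": 1},
    {"slide": [0, 0.2, 0], "turn": 0, "grip": 1}
  ]
}}

```text
time: 11.28
tool_pos: [606.3, -13.7, -18.0]
tool_rot: [-3.139, -0.0, 0.103]
wrist_force: [0.7, 6.5, -0.7]
gripper_width: -0.3
finger_force: 3.4
```

```bash
sed -i 's/^    c,s,an=.*/    L=L[m]; A=np.percentile(L,[1,50,99],axis=0).round(1); print(n,m.sum(),A.tolist())\n    for x in range(-40,90,10):\n        q=L[(L[:,0]>x)\&(L[:,0]<x+10),1]\n        if len(q)>4: print(x,q.min().round(1),q.max().round(1),len(q),end=" | ")\n    print()/' blk.py; python3 blk.py p2
```

```text
scene 399 [[12.2, -112.6], [40.7, -85.9], [65.2, -38.4]]
10 -112.4 -38.1 34 | 20 -113.0 -36.5 62 | 30 -112.3 -38.4 93 | 40 -112.6 -64.4 71 | 50 -112.7 -63.5 76 | 60 -113.0 -64.2 61 | 
top 87 [[8.5, -112.7], [19.6, -97.4], [92.8, 36.3]]
10 -112.3 -69.0 44 | 20 -112.2 -71.9 23 | 
[606.26634806 -13.69385997 -18.04469856] [ 0.36715871  7.10601099 -0.55052639]
```

Call:
{"op": "servo_tool", "data": {
  "moves": [
    {"slide": [0, 0.15, 0], "turn": 0, "grip": 1},
    {"slide": [0, 0.15, 0], "turn": 0, "grip": 1},
    {"slide": [0, 0.15, 0], "turn": 0, "grip": 1}
  ]
}}

```text
time: 11.75
tool_pos: [606.3, -13.7, -18.0]
tool_rot: [-3.136, -0.0, 0.103]
wrist_force: [-0.3, 9.7, -0.1]
gripper_width: 0.0
finger_force: 4.9
```

Call:
{"op": "servo_tool", "data": {
  "moves": [
    {"slide": [0, -1.5, 0], "turn": 0, "grip": 1},
    {"slide": [0, -1.5, -5], "turn": 0, "grip": 1},
    {"slide": [-6.2, -1.5, -5], "turn": 0, "grip": 1},
    {"slide": [-6.2, 3.7, -5], "turn": 0, "grip": 1},
    {"slide": [-6.2, 3.7, -5], "turn": 0, "grip": 1},
    {"slide": [-6.2, 3.7, -2], "turn": 0, "grip": 1},
    {"slide": [-6.2, 3.7, 0], "turn": 0, "grip": 1},
    {"slide": [-6.2, 3.7, 0], "turn": 0, "grip": 1}
  ]
}}

```text
time: 12.75
tool_pos: [547.5, -59.8, -19.4]
tool_rot: [-3.141, 0.003, 0.103]
wrist_force: [-0.3, 0.8, 0.3]
gripper_width: 0.2
finger_force: 0.0
```

```bash
python3 blk.py p3
```

```text
scene 610 [[-39.9, -112.3], [26.0, -85.4], [65.4, -63.8]]
-40 -105.3 -77.0 20 | -30 -97.4 -84.0 15 | -20 -111.0 -64.4 31 | -10 -112.4 -62.0 64 | 0 -112.6 -63.8 62 | 10 -113.0 -64.6 68 | 20 -111.6 -63.5 69 | 30 -112.5 -62.9 69 | 40 -112.6 -62.9 74 | 50 -112.2 -63.1 69 | 60 -112.3 -63.9 64 | 
top 69 [[-54.2, -112.7], [50.8, -65.4], [92.8, 38.2]]
10 -69.0 -65.1 6 | 20 -73.1 -69.5 5 | 30 -77.1 -70.7 5 | 
[549.49835968 -60.14057277 -17.1016768 ] [0.40814209 0.36210333 0.5532469 ]
```

Call:
{"op": "servo_tool", "data": {
  "moves": [
    {"slide": [0.7, 0, 0], "turn": 0, "grip": 1},
    {"slide": [1.2, 0, 0], "turn": 0, "grip": 1},
    {"slide": [1.7, 0, 0], "turn": 0, "grip": 1},
    {"slide": [2.2, 0, 0], "turn": 0, "grip": 1},
    {"slide": [2.7, 0, 0], "turn": 0, "grip": 1},
    {"slide": [3.1, 0, 0], "turn": 0, "grip": 1},
    {"slide": [3.1, 0, 0], "turn": 0, "grip": 1}
  ]
}}

```text
time: 13.72
tool_pos: [580.3, -56.9, -18.1]
tool_rot: [3.141, -0.001, 0.103]
wrist_force: [-1.4, 0.4, 1.1]
gripper_width: 0.1
finger_force: 0.9
```

Call:
{"op": "servo_tool", "data": {
  "moves": [
    {"slide": [0.1, 0, 0], "turn": 0, "grip": 1},
    {"slide": [0.2, 0, 0], "turn": 0, "grip": 1},
    {"slide": [0.3, 0, 0], "turn": 0, "grip": 1},
    {"slide": [0.3, 0, 0], "turn": 0, "grip": 1}
  ]
}}

```text
time: 14.22
tool_pos: [582.4, -56.7, -18.1]
tool_rot: [-3.142, -0.0, 0.103]
wrist_force: [-3.4, -0.6, 2.2]
gripper_width: -0.2
finger_force: 1.8
```

Call:
{"op": "servo_tool", "data": {
  "moves": [
    {"slide": [0.1, 0, 0], "turn": 0, "grip": 1},
    {"slide": [0.2, 0, 0], "turn": 0, "grip": 1},
    {"slide": [0.2, 0, 0], "turn": 0, "grip": 1}
  ]
}}

```text
time: 14.6
tool_pos: [584.6, -56.4, -18.1]
tool_rot: [3.142, -0.0, 0.103]
wrist_force: [-3.3, 0.2, 0.5]
gripper_width: -0.1
finger_force: 1.6
```

Call:
{"op": "servo_tool", "data": {
  "moves": [
    {"slide": [0.1, 0, 0], "turn": 0, "grip": 1},
    {"slide": [0.2, 0, 0], "turn": 0, "grip": 1},
    {"slide": [0.2, 0, 0], "turn": 0, "grip": 1}
  ]
}}

```text
time: 14.98
tool_pos: [586.6, -56.2, -18.0]
tool_rot: [3.142, -0.0, 0.103]
wrist_force: [-3.9, 0.1, 0.0]
gripper_width: 0.3
finger_force: 1.4
```

Call:
{"op": "servo_tool", "data": {
  "moves": [
    {"slide": [0.1, 0, 0], "turn": 0, "grip": 1},
    {"slide": [0.2, 0, 0], "turn": 0, "grip": 1},
    {"slide": [0.2, 0, 0], "turn": 0, "grip": 1}
  ]
}}

```text
time: 15.35
tool_pos: [588.5, -56.0, -18.1]
tool_rot: [3.142, -0.0, 0.103]
wrist_force: [-2.2, 0.3, 1.0]
gripper_width: -0.2
finger_force: 1.3
```

Call:
{"op": "servo_tool", "data": {
  "moves": [
    {"slide": [0.1, 0, 0], "turn": 0, "grip": 1},
    {"slide": [0.2, 0, 0], "turn": 0, "grip": 1},
    {"slide": [0.2, 0, 0], "turn": 0, "grip": 1}
  ]
}}

```text
time: 15.72
tool_pos: [590.1, -55.9, -18.0]
tool_rot: [-3.142, 0.001, 0.103]
wrist_force: [-4.6, -0.6, 1.2]
gripper_width: 0.3
finger_force: 2.2
```

Call:
{"op": "servo_tool", "data": {
  "moves": [
    {"slide": [0.1, 0, 0], "turn": 0, "grip": 1},
    {"slide": [0.2, 0, 0], "turn": 0, "grip": 1},
    {"slide": [0.2, 0, 0], "turn": 0, "grip": 1}
  ]
}}

```text
time: 16.1
tool_pos: [590.0, -55.9, -18.0]
tool_rot: [-3.141, 0.005, 0.103]
wrist_force: [-9.6, -0.9, 6.4]
gripper_width: -0.3
finger_force: 5.0
```

Call:
{"op": "servo_tool", "data": {
  "moves": [
    {"slide": [0.1, 0, 0], "turn": 0, "grip": 1},
    {"slide": [0.15, 0, 0], "turn": 0, "grip": 1},
    {"slide": [0.15, 0, 0], "turn": 0, "grip": 1}
  ]
}}

```text
time: 16.48
tool_pos: [589.8, -55.9, -18.0]
tool_rot: [-3.141, 0.009, 0.103]
wrist_force: [-12.9, -1.2, 8.0]
gripper_width: 0.4
finger_force: 7.0
```

```bash
python3 blk.py p4
```

```text
scene 575 [[2.5, -112.2], [52.1, -85.0], [89.8, -63.6]]
0 -85.5 -77.6 13 | 10 -112.4 -63.9 49 | 20 -112.2 -63.9 67 | 30 -112.8 -63.9 71 | 40 -112.7 -62.8 71 | 50 -112.0 -63.3 75 | 60 -111.8 -63.2 66 | 70 -111.8 -63.1 78 | 80 -112.5 -63.0 77 | 
top 57 [[27.1, -93.1], [88.9, -64.1], [93.0, 38.3]]
50 -64.4 -62.3 5 | 60 -69.0 -65.1 7 | 70 -73.1 -66.5 9 | 80 -74.5 -71.0 6 | 
[589.87787016 -55.8574744  -18.00693344] [-13.57283109  -1.38171524   8.27248792]
```

Call:
{"op": "servo_tool", "data": {
  "moves": [
    {"slide": [-2, 0, 0], "turn": 0, "grip": 1},
    {"slide": [-2, 0, -5], "turn": 0, "grip": 1},
    {"slide": [-2, 0, -5], "turn": 0, "grip": 1},
    {"slide": [4.7, -5.3, -5], "turn": 0, "grip": 1},
    {"slide": [4.7, -5.3, -5], "turn": 0, "grip": 1},
    {"slide": [4.7, -5.3, -5], "turn": 0, "grip": 1},
    {"slide": [4.7, -5.3, -1], "turn": 0, "grip": 1},
    {"slide": [4.7, -5.3, 0], "turn": 0, "grip": 1},
    {"slide": [4.7, -4.7, 0], "turn": 0, "grip": 1},
    {"slide": [4.7, -4.2, 0], "turn": 0, "grip": 1},
    {"slide": [4.7, -4.1, 0], "turn": 0, "grip": 1},
    {"slide": [4.7, -4.0, 0], "turn": 0, "grip": 1}
  ]
}}

```text
time: 18.08
tool_pos: [637.5, -10.5, -16.4]
tool_rot: [-3.141, -0.003, 0.103]
wrist_force: [0.1, 3.7, 2.7]
gripper_width: -0.3
finger_force: 1.6
```

Call:
{"op": "servo_tool", "data": {
  "moves": [
    {"slide": [0, 0.1, 0], "turn": 0, "grip": 1},
    {"slide": [0, 0.2, 0], "turn": 0, "grip": 1},
    {"slide": [0, 0.2, 0], "turn": 0, "grip": 1}
  ]
}}

```text
time: 18.45
tool_pos: [637.5, -10.6, -16.5]
tool_rot: [-3.139, -0.003, 0.104]
wrist_force: [-0.7, 6.7, 5.0]
gripper_width: -0.2
finger_force: 3.4
```

Call:
{"op": "servo_tool", "data": {
  "moves": [
    {"slide": [0, -1.5, 0], "turn": 0, "grip": 1},
    {"slide": [0, -1.5, -6], "turn": 0, "grip": 1},
    {"slide": [-27.87, 24.03, -10], "turn": -1.654, "grip": 0},
    {"slide": [-27.87, 24.03, -10], "turn": -1.654, "grip": 0},
    {"slide": [-27.87, 24.03, -10], "turn": -1.654, "grip": 0},
    {"slide": [-27.87, 24.03, -10], "turn": -1.654, "grip": 0},
    {"slide": [-27.87, 24.03, -10], "turn": -1.654, "grip": 0},
    {"slide": [-27.87, 24.03, -10], "turn": -1.654, "grip": 0},
    {"slide": [-27.87, 24.03, -10], "turn": -1.654, "grip": 0},
    {"slide": [-27.87, 24.03, -10], "turn": -1.654, "grip": 0},
    {"slide": [-27.87, 24.03, -10], "turn": -1.654, "grip": 0},
    {"slide": [-27.87, 24.03, -10], "turn": -1.654, "grip": 0}
  ]
}}

```text
time: 19.95
tool_pos: [383.4, -280.4, 81.5]
tool_rot: [-3.14, 0.0, 1.759]
wrist_force: [-0.2, 0.0, 0.4]
gripper_width: 85.2
finger_force: 0.0
```

Call:
{"op": "servo_tool", "data": {
  "moves": [
    {"slide": [0, 0, 0], "turn": 0, "grip": 0},
    {"slide": [0, 0, 0], "turn": 0, "grip": 0}
  ]
}}

```text
time: 20.2
tool_pos: [383.9, -280.3, 81.7]
tool_rot: [-3.141, -0.0, 1.756]
wrist_force: [0.5, 0.2, -0.5]
gripper_width: 85.4
finger_force: 0.0
```

```bash
python3 blk.py p5
```

```text
scene 547 [[5.5, -112.8], [53.5, -86.1], [90.5, -64.3]]
10 -112.9 -64.8 38 | 20 -112.7 -64.3 68 | 30 -110.6 -64.5 67 | 40 -113.0 -64.2 70 | 50 -112.3 -64.3 70 | 60 -111.6 -63.3 73 | 70 -112.8 -64.0 72 | 80 -112.6 -64.0 76 | 
top 635 [[-29.6, -112.7], [53.2, -86.9], [92.9, 21.7]]
10 -112.8 -62.9 72 | 20 -112.4 -62.7 68 | 30 -113.0 -62.9 73 | 40 -112.1 -63.0 66 | 50 -111.4 -63.3 72 | 60 -112.7 -63.0 74 | 70 -112.9 -62.8 70 | 80 -111.4 -63.2 69 | 
[ 384.0149006  -280.39260891   81.88077631] [ 0.11702799 -0.17507364  0.28278486]
```

Call:
{"op": "servo_tool", "data": {
  "moves": [
    {"slide": [0, 0, 5], "turn": 0, "grip": 0},
    {"slide": [0, 0, 8.4], "turn": 0, "grip": 0},
    {"slide": [0, 0, 8.4], "turn": 0, "grip": 0},
    {"slide": [0, 0, 8.4], "turn": 0, "grip": 1},
    {"slide": [0, 0, 8.4], "turn": 0, "grip": 1},
    {"slide": [0, 0, 8.4], "turn": 0, "grip": 1},
    {"slide": [0, 0, 8.4], "turn": 0, "grip": 1},
    {"slide": [0, 0, 8.4], "turn": 0, "grip": 1}
  ]
}}

```text
time: 21.3
tool_pos: [384.8, -281.0, -0.8]
tool_rot: [3.14, 0.002, 1.757]
wrist_force: [-0.6, 0.6, 5.4]
gripper_width: 15.9
finger_force: 58.5
```

Call:
{"op": "servo_tool", "data": {
  "moves": [
    {"slide": [0, 0, -4], "turn": 0, "grip": 1},
    {"slide": [0, 0, -10], "turn": 0, "grip": 1},
    {"slide": [0, 0, -10], "turn": 0, "grip": 1}
  ]
}}

```text
time: 21.68
tool_pos: [386.7, -283.0, 103.1]
tool_rot: [3.135, 0.009, 1.757]
wrist_force: [0.5, -0.5, -2.6]
gripper_width: 16.2
finger_force: 60.6
```

Call:
{"op": "servo_tool", "data": {
  "moves": [
    {"slide": [5.8, 1.48, 0], "turn": 0.1, "grip": 1},
    {"slide": [11.6, 2.95, 0], "turn": 0.2, "grip": 1},
    {"slide": [17.4, 4.43, 0], "turn": 0.3, "grip": 1},
    {"slide": [23.2, 5.9, 0], "turn": 0.357, "grip": 1},
    {"slide": [29.1, 7.39, 0], "turn": 0.357, "grip": 1},
    {"slide": [34.9, 8.86, 0], "turn": 0.357, "grip": 1},
    {"slide": [40.7, 10.3, 0], "turn": 0.357, "grip": 1},
    {"slide": [46.5, 11.8, 0], "turn": 0.357, "grip": 1},
    {"slide": [52.3, 13.3, 0], "turn": 0.357, "grip": 1},
    {"slide": [56.5, 14.4, 0], "turn": 0.357, "grip": 1},
    {"slide": [58.17, 14.77, 0], "turn": 0.357, "grip": 1},
    {"slide": [58.17, 14.77, 0], "turn": 0.357, "grip": 1}
  ]
}}

```text
time: 23.18
tool_pos: [420.6, 318.2, 96.0]
tool_rot: [-3.139, 0.003, 1.401]
wrist_force: [-0.8, -0.3, -2.5]
gripper_width: 15.8
finger_force: 60.4
```

Call:
{"op": "servo_tool", "data": {
  "moves": [
    {"slide": [0, 0, 0], "turn": 0, "grip": 1},
    {"slide": [0, 0, 0], "turn": 0, "grip": 1}
  ]
}}

```text
time: 23.42
tool_pos: [421.8, 317.0, 97.9]
tool_rot: [-3.142, 0.001, 1.398]
wrist_force: [-0.3, 0.8, -2.5]
gripper_width: 16.4
finger_force: 60.4
```

```bash
cat > man.py <<'E'
from h import *
import sys
c=np.array([422.4,318.5]); a=np.radians(80.2); R=np.array([[np.cos(a),-np.sin(a)],[np.sin(a),np.cos(a)]])
def go(tag,zlo,zhi):
    for n in('scene','top'):
        im,d=snap(n,n+tag); P=cloud(n,d).reshape(-1,3); L=np.c_[(P[:,:2]-c)@R,P[:,2]]
        m=(L[:,2]>zlo)&(L[:,2]<zhi)&(abs(L[:,1])<25)&(abs(L[:,0])<135)
        Q=L[m]; print(n,len(Q))
        for x in range(-130,130,15):
            q=Q[(Q[:,0]>=x)&(Q[:,0]<x+15)]
            if len(q)>3: print(x,'n',len(q),'xr',q[:,0].min().round(),q[:,0].max().round(),'y',np.percentile(q[:,1],[5,50,95]).round(1),'ztop',np.percentile(q[:,2],95).round(1))
    s=status.observe(); print(s['tool_pos'],s['tool_rot'],(s['tool_pos'][:2]-c)@R)
if __name__=='__main__': go(sys.argv[1],float(sys.argv[2]),float(sys.argv[3]))
E
python3 man.py m1 125 165
```

```text
scene 1028
-115 n 42 xr -108.0 -100.0 y [-13.   -8.    2.4] ztop 155.1
-100 n 81 xr -100.0 -85.0 y [-12.5  -8.1   3.8] ztop 155.4
-85 n 101 xr -85.0 -70.0 y [-12.8  -7.    5.7] ztop 155.2
-70 n 68 xr -70.0 -55.0 y [-8.9 -5.7  2.7] ztop 151.4
-55 n 39 xr -54.0 -40.0 y [-8.6 -7.  -3.9] ztop 150.0
-40 n 16 xr -39.0 -25.0 y [-8.6 -7.7 -6.6] ztop 146.1
-25 n 8 xr -25.0 -17.0 y [-9.4 -7.7 -5.5] ztop 143.7
-10 n 121 xr -9.0 5.0 y [-21.7 -19.   10.3] ztop 161.8
5 n 161 xr 5.0 20.0 y [-15.1  -6.6  13.1] ztop 162.3
20 n 77 xr 20.0 35.0 y [-8.7 -5.4  3.9] ztop 151.7
35 n 80 xr 35.0 50.0 y [-8.3 -5.9  2.9] ztop 152.6
50 n 85 xr 50.0 65.0 y [-8.6 -5.6  3. ] ztop 152.3
65 n 83 xr 65.0 80.0 y [-8.5 -5.4  4.3] ztop 152.3
80 n 66 xr 80.0 87.0 y [-7.9 -3.6  6.3] ztop 151.9
top 509
-115 n 60 xr -108.0 -100.0 y [-8.   2.4 13.1] ztop 155.9
-100 n 85 xr -100.0 -85.0 y [-8.3  3.2 14. ] ztop 156.0
-85 n 73 xr -85.0 -70.0 y [-8.4  3.5 13.9] ztop 156.3
-70 n 54 xr -70.0 -55.0 y [-4.9  3.  10.5] ztop 152.2
-55 n 60 xr -55.0 -40.0 y [-5.1  3.  10.3] ztop 153.6
-40 n 55 xr -40.0 -25.0 y [-5.5  2.9 10.1] ztop 151.8
-25 n 84 xr -25.0 -10.0 y [-10.8   2.3  13.3] ztop 155.6
-10 n 38 xr -10.0 0.0 y [-17.3  -3.    7. ] ztop 161.7
[421.91311913 317.46237485  98.16729196] [3.14126298e+00 6.56303743e-05 1.39818277e+00] [-1.10535577  0.3031626 ]
```

Call:
{"op": "servo_tool", "data": {
  "moves": [
    {"slide": [0.15, 0.1, 2], "turn": 0, "grip": 1},
    {"slide": [0.15, 0.1, 5.2], "turn": 0, "grip": 1},
    {"slide": [0.15, 0.1, 5.2], "turn": 0, "grip": 1},
    {"slide": [0.15, 0.1, 5.2], "turn": 0, "grip": 1}
  ]
}}

```text
time: 24.02
tool_pos: [423.6, 319.9, 47.1]
tool_rot: [3.14, -0.001, 1.399]
wrist_force: [-0.1, 0.7, -1.7]
gripper_width: 16.0
finger_force: 60.4
```

```bash
python3 - <<'E'
from h import *
print(status.observe()['tool_pos'],status.observe()['wrist_force'])
snap('scene','m2');snap('top','m2t')
a=cv2.imread('pics/m2.png')[190:300,330:460]; b=cv2.imread('pics/m2t.png')[205:285,120:214]
cv2.imwrite('pics/c5.png',np.hstack([cv2.resize(a,(400,340),interpolation=cv2.INTER_CUBIC),cv2.resize(b,(400,340),interpolation=cv2.INTER_CUBIC)]))
E
```

```text
[423.61142602 319.87514581  47.14892998] [-0.09528508  0.73701096 -1.68655845]
```

View pics/c5.png

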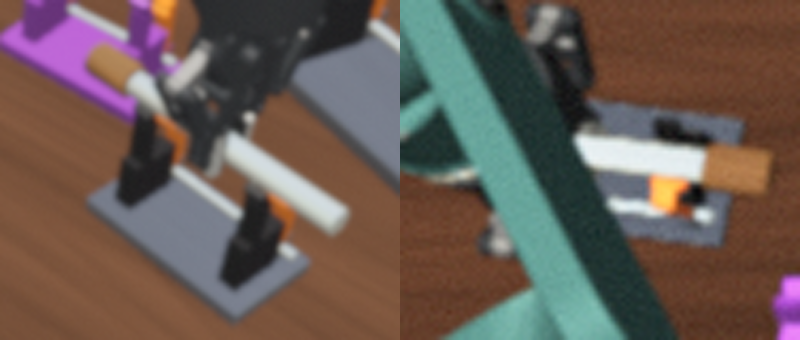

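The mandrel lies level above both forks. The back-wall tips are on one side and the orange noses on the other, at about (680,190) in the right half, so it is well lined up. I'll press it down in stages.

Call:
{"op": "servo_tool", "data": {
  "moves": [
    {"slide": [0, 0, 0.5], "turn": 0, "grip": 1},
    {"slide": [0, 0, 1.0], "turn": 0, "grip": 1},
    {"slide": [0, 0, 1.3], "turn": 0, "grip": 1},
    {"slide": [0, 0, 1.3], "turn": 0, "grip": 1}
  ]
}}

```text
time: 24.62
tool_pos: [424.2, 319.9, 33.6]
tool_rot: [3.139, -0.001, 1.4]
wrist_force: [3.2, -0.9, 0.1]
gripper_width: 16.2
finger_force: 60.7
```

Call:
{"op": "servo_tool", "data": {
  "moves": [
    {"slide": [0, 0, 0.3], "turn": 0, "grip": 1},
    {"slide": [0, 0, 0.6], "turn": 0, "grip": 1},
    {"slide": [0, 0, 0.6], "turn": 0, "grip": 1}
  ]
}}

```text
time: 25.0
tool_pos: [425.1, 320.3, 31.7]
tool_rot: [3.136, -0.002, 1.4]
wrist_force: [-1.7, -4.2, 16.0]
gripper_width: 16.0
finger_force: 62.5
```

Call:
{"op": "servo_tool", "data": {
  "moves": [
    {"slide": [0, 0, 0.3], "turn": 0, "grip": 1},
    {"slide": [0, 0, 0.5], "turn": 0, "grip": 1},
    {"slide": [0, 0, 0.5], "turn": 0, "grip": 1}
  ]
}}

```text
time: 25.38
tool_pos: [425.0, 320.8, 23.2]
tool_rot: [3.137, -0.003, 1.399]
wrist_force: [6.5, 0.9, -0.5]
gripper_width: 16.0
finger_force: 60.7
```

Call:
{"op": "servo_tool", "data": {
  "moves": [
    {"slide": [0, 0, 0.3], "turn": 0, "grip": 1},
    {"slide": [0, 0, 0.5], "turn": 0, "grip": 1},
    {"slide": [0, 0, 0.5], "turn": 0, "grip": 1}
  ]
}}

```text
time: 25.75
tool_pos: [421.7, 319.1, 15.1]
tool_rot: [-3.139, 0.002, 1.4]
wrist_force: [2.6, 1.0, -5.7]
gripper_width: 15.9
finger_force: 60.1
```

Call:
{"op": "servo_tool", "data": {
  "moves": [
    {"slide": [0, 0, 0.3], "turn": 0, "grip": 1},
    {"slide": [0, 0, 0.6], "turn": 0, "grip": 1},
    {"slide": [0, 0, 0.6], "turn": 0, "grip": 1}
  ]
}}

```text
time: 26.12
tool_pos: [421.8, 319.4, 14.1]
tool_rot: [-3.14, 0.002, 1.4]
wrist_force: [-6.8, -5.8, 16.6]
gripper_width: 16.5
finger_force: 62.5
```

Call:
{"op": "servo_tool", "data": {
  "moves": [
    {"slide": [0, 0, -0.2], "turn": 0, "grip": 0.55},
    {"slide": [0, 0, -0.2], "turn": 0, "grip": 0.55},
    {"slide": [0, 0, -0.2], "turn": 0, "grip": 0.55}
  ]
}}

```text
time: 26.5
tool_pos: [422.4, 319.7, 12.5]
tool_rot: [-3.141, 0.001, 1.4]
wrist_force: [-0.1, -0.5, 0.4]
gripper_width: 38.5
finger_force: 0.0
```

Call:
{"op": "servo_tool", "data": {
  "moves": [
    {"slide": [0, 0, -3], "turn": 0, "grip": 0.55},
    {"slide": [0, 0, -8], "turn": 0, "grip": 0.55},
    {"slide": [0, 0, -14], "turn": 0, "grip": 0.55},
    {"slide": [-15, 0, -16], "turn": 0, "grip": 0.55},
    {"slide": [-22, 0, -16], "turn": 0, "grip": 0.55},
    {"slide": [-28, 0, -16], "turn": 0, "grip": 0.55},
    {"slide": [-28, 0, -16], "turn": 0, "grip": 0.55},
    {"slide": [-28, 0, -16], "turn": 0, "grip": 0.55}
  ]
}}

```text
time: 27.5
tool_pos: [374.4, 41.7, 172.9]
tool_rot: [3.141, 0.0, 1.397]
wrist_force: [0.3, 0.0, 0.0]
gripper_width: 38.3
finger_force: 0.0
```

```bash
python3 man.py m3 62 75; python3 blk.py p6
python3 - <<'E'
import cv2,numpy as np
a=cv2.imread('pics/scenem3.png')[190:300,330:460]; b=cv2.imread('pics/topm3.png')[120:280,120:350]
cv2.imwrite('pics/c6.png',np.hstack([cv2.resize(a,(400,340),interpolation=cv2.INTER_CUBIC),cv2.resize(b,(400,280),interpolation=cv2.INTER_CUBIC).__class__(0) if 0 else cv2.resize(b,(400,340))]))
E
```

```text
scene 733
-115 n 20 xr -107.0 -100.0 y [-12.1  -4.2   5.3] ztop 71.3
-100 n 62 xr -100.0 -85.0 y [-12.3  -5.7   5.6] ztop 72.5
-85 n 65 xr -85.0 -70.0 y [-11.5  -5.2   5.7] ztop 72.2
-70 n 11 xr -69.0 -64.0 y [-8.1 -5.4 -2.8] ztop 67.9
-55 n 73 xr -55.0 -40.0 y [-19.4   4.3  22.5] ztop 74.6
-40 n 75 xr -40.0 -25.0 y [-19.2  -4.2  16.5] ztop 74.0
-25 n 46 xr -25.0 -10.0 y [-8.  -2.7  5. ] ztop 69.4
-10 n 43 xr -9.0 5.0 y [-7.4 -3.2  4.2] ztop 68.5
5 n 48 xr 5.0 20.0 y [-7.8 -3.3  3.7] ztop 69.0
20 n 27 xr 20.0 31.0 y [-8.1 -5.   1.2] ztop 68.0
35 n 88 xr 35.0 50.0 y [-19.5   3.7  22.3] ztop 74.8
50 n 81 xr 50.0 65.0 y [-17.8  -3.1  11. ] ztop 72.6
65 n 55 xr 65.0 80.0 y [-7.5 -3.   4.5] ztop 68.9
80 n 39 xr 80.0 89.0 y [-7.7 -2.8  5.7] ztop 68.3
top 659
-115 n 26 xr -106.0 -100.0 y [-7.   2.4 12.1] ztop 72.4
-100 n 66 xr -100.0 -85.0 y [-7.9  3.4 13.1] ztop 73.3
-85 n 62 xr -85.0 -71.0 y [-8.3  3.4 13.3] ztop 72.7
-70 n 40 xr -69.0 -55.0 y [-4.5  3.  10. ] ztop 69.7
-55 n 69 xr -55.0 -40.0 y [-9.6  5.1 22.8] ztop 74.7
-40 n 44 xr -40.0 -25.0 y [-4.2  3.9 16.2] ztop 74.6
-25 n 43 xr -2
[... 340 characters left out ...]
80 n 30 xr 80.0 90.0 y [-4.9  2.9  9.9] ztop 70.7
[374.8143299   41.60807103 173.00691237] [3.14118546e+00 7.88422907e-04 1.39473636e+00] [-2.80951027e+02 -2.38341384e-01]
scene 550 [[10.0, -112.6], [53.6, -85.3], [89.8, -63.9]]
10 -112.2 -64.1 38 | 20 -112.0 -64.2 65 | 30 -112.5 -63.5 72 | 40 -112.0 -64.3 68 | 50 -111.7 -64.8 69 | 60 -112.8 -63.3 78 | 70 -113.0 -63.4 77 | 80 -111.3 -62.4 73 | 
top 648 [[-21.5, -112.9], [53.4, -86.5], [92.9, 22.5]]
10 -112.9 -63.2 68 | 20 -112.5 -62.6 73 | 30 -112.8 -63.1 73 | 40 -112.9 -62.8 71 | 50 -112.9 -63.4 72 | 60 -112.7 -62.8 69 | 70 -112.1 -62.7 70 | 80 -111.8 -62.9 72 | 
[375.22206442  43.94350691 172.81593906] [-0.24920922 -0.02037256 -0.3019871 ]
```

View pics/c6.png

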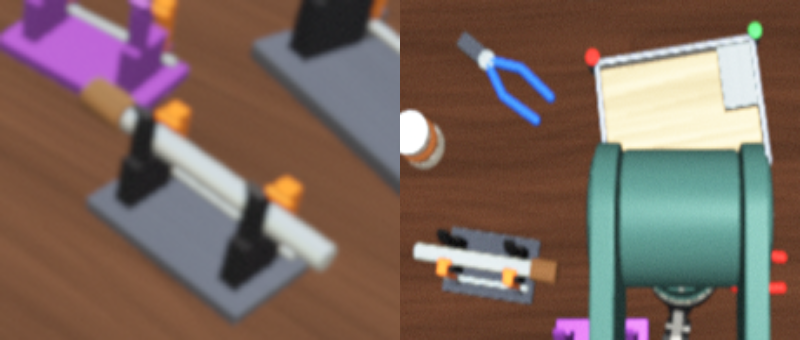

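The mandrel is seated level in both forks at about 60 mm, centred, with the orange noses over it. The block is flush in the green-capped corner, so I'm handing in.

```bash
python3 -c "
from rig import env
print(env.job_done())"
```

```text
the job is handed in; nothing more can be done
None
```

The job is handed in, with no verdict returned: force readings and pictures show the block tight against both rails in the green-capped corner, and the mandrel fully down in both forks, centred, with the jaw closed over it.

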